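# Knock the stuck clay block out of its mould

### The job

Set the mould flat on the green ejector stand so that the knockout rod enters the hole in its underside, feeling for the fit and not forcing it, then gently press the red lever all the way down so that the rod pushes the stuck clay block up out of the pocket. Let the lever come back up, take the block out and set it down gently, upright, on a clear part of the plywood ware board; leave the mould sitting on the stand and do not disturb anything else.

Things in the scene. Friction and masses are not known exactly. Their poses are not given: they have to be found in the camera images.
- mould_mid (a point): Centre of the loose mould, half-way up (22 mm above its underside): a block 120 (its x) x 62 (its y) x 44 mm high, grey aluminium below, white plaster above, 0.7 to 0.85 kg; z is up. In its top is a pocket 26 mm deep, filled flush by the clay block. It can be gripped across its 62 mm width. Either way round on the stand will do.
- block_mid (a point): Centre of the terracotta clay block, 46 (its x) x 38 (its y) x 26 mm high, 85 g, a white ring on top. It starts stuck flush in the mould's pocket (axes alike), 1 mm of play across its 38 mm width: two black spring pads grip its ends, and it takes about 3 to 6 N to move. Pushed part-way up it stays there.
- mould: The same mould, origin at the centre of its underside, where the knockout hole is: square, sides along the mould's x and y, 14.5 mm wide, sharp-edged, running 18 mm straight up to the pocket floor.
- stand: Green ejector stand fixed to the bench; origin on the table below the middle of its bed, z up. The flat aluminium bed, 110 (x) x 100 (y) mm, is 60 mm above the table. The red lever comes out on the stand's -x side.
- bed (a point): Middle of the bed's top face, axes as the stand's. Through a window here a round steel knockout rod stands up: 12 mm thick, flat-topped, top 13 mm above the bed at rest. It stands anywhere within 6 mm in x and 6 mm in y of this point (its place is not measured): find it by feel. It does not yield sideways or downwards.
- lever_pad (a point): Middle of the top of the lever's red pad (36 mm long x 40 mm wide), 165 mm from the bed's middle along the stand's -x. At rest it is 62 mm above the table, and pressed down it goes almost straight down, 34 mm, to a hard stop.
- lever (a joint): Lever angle: 0 at rest (pad up), 0.34 rad fully down at its stop. It rises by itself when let go. Pressing takes 1 to 3 N at the pad, 3 to 6 N while pushing the block. Each 0.1 rad raises the rod 6.2 mm; fully down raises it 21 mm, which lifts the block about 16 mm above the seated mould's top.
- board: Plywood ware board fixed to the table, 150 (x) x 170 (y) x 12 mm, origin at the centre of its underside, top 12 mm above the table. Two finished blocks stand on it at its x = 45 mm, y = -40 and 40 mm; its half towards -x is clear.
- done_a: Finished clay block on the ware board, same size as the stuck one (bystander).
- done_b: The other finished clay block on the ware board (bystander).
- bottle: Lilac paint bottle, 64 mm thick, 190 mm high, origin under its centre (bystander).
- tape: Green tape roll lying flat, 100 mm across, 18 mm high (bystander).
- bowl: White bowl, 120 mm across, 60 mm high (bystander).
- brush: Paint brush lying on the table (bystander).

How it is judged:
On the way, in this order (a step that is already met when the one before it is completed fails the run):
1. the mould sits flat on the bed with the rod in its hole, the block still down in the pocket (z of mould in the frame of bed between -0.002 and 0.002 m and horizontal distance between mould and bed below 0.011 m and angle between mould's own z axis and vertical below 0.04 rad and z of block_mid in the frame of mould below 0.034 m), for 0.2 s.
2. the lever is fully down and the block stands at least 12 mm out of the pocket, the mould still on the bed (value of joint lever above 0.31 rad and z of block_mid in the frame of mould between 0.043 and 0.053 m and z of mould in the frame of bed below 0.003 m and horizontal distance between mould and bed below 0.011 m), for 0.1 s.
At the end, for the whole second after the job is handed in: The block rests upright on the ware board (its centre at least 19 mm inside the board's edges, tilt under 0.1 rad, at rest); the mould sits flat on the bed (within 3 mm in height and 11 mm of the bed's middle) with the rod in its hole; the lever is back up (under 0.05 rad) (x of block_mid in the frame of board between -0.056 and 0.056 m and y of block_mid in the frame of board between -0.066 and 0.066 m and z of block_mid in the frame of board between 0.022 and 0.028 m and angle between block_mid's own z axis and vertical below 0.1 rad and linear speed of block below 0.02 m/s and value of joint lever below 0.05 rad and z of mould in the frame of bed below 0.003 m and horizontal distance between mould and bed below 0.011 m and angle between mould's own z axis and vertical below 0.04 rad); the robot touches nothing.
It fails at once if the mould is forced onto the rod or stand (over 40 N) (contact force between mould and stand above 40 N).
It fails at once if the lever is pressed with more than 40 N (contact force between anything else and lever above 40 N).
It fails at once if the block is set down hard (over 40 N on the board) (contact force between block and board above 40 N).
It fails at once if another thing is disturbed: a finished block moved over 15 mm, or other things over 30 mm (distance of any of done_a, done_b from where it was at the start of the episode above 0.015 m or distance of any of bottle, tape, bowl, brush from where it was at the start of the episode above 0.03 m).
It also fails if it takes over 72 s, if anything falls off the work surface, if the arm or the gripper's body presses on something with over 40 N, if the wrist force passes 120 N, or if a joint passes its speed limit or range.

### The arm

A 7-joint arm with a two-finger parallel gripper is mounted at the origin on the work surface. World frame = base frame: x ahead of the robot, y to its left, z up, the work surface at z = 0. Lengths are in m, angles in rad, forces in N, time in s.
With the tool pointing down it reaches from about 0.4 to 0.85 m from the base axis. Payload 10.4 kg.
Tool frame: the origin (TCP) lies midway between the tips of the shut fingers; the grasp point (between the pads) lies 19 mm behind it; z points along the fingers, y is the line along which they close (so a half turn about z gives the same grasp; the last joint's range is limited). The gripper opens to 87 mm and grips with 3 to 60 N. Pads are 19 mm wide; open, the fingers measure 117 mm over their backs; the gripper's body (75 mm by 190 mm) begins 51 mm behind the grasp point.
Start: joints at [1.157, 0.332, -0.065, 1.46, 0.022, 1.35, -0.088], TCP at [0.238, -0.578, 0.223] pointing down, gripper open.
Joint ranges: [-2.6, 2.6], [-0.5, 2.12], [-1.47, 1.34], [0.16, 2.42], [-1.27, 4.41], [0.06, 2.06], [-2.6, 2.6]. Speed limits (rad/s): [2.22, 2.22, 2.79, 2.79, 3.14, 3.14, 3.14].

### API

Orientations are given as a unit quaternion [x, y, z, w].
In Python, from bench import r gives the robot as it stands.
- The arm moves only by the tool carry_out, never from a script. Its argument "steps" is a list that holds one entry, the list of rows, each a list of 6 numbers: the shift along the tool's x, y, z in cm, then the turn, a rotation vector about the tool's x, y, z in rad. In form: [[[dx, dy, dz, wx, wy, wz], ...]]. A call has 1 to 20 rows; each row is the pose to reach, as a shift and turn from the pose commanded when the call began, along the tool's axes at that moment; what a row does not reach only later rows make up. A row lasts 1/12 s, in which the tool goes at most 41.7 mm and 7.16 degrees, less where a joint would pass 70% of its speed; a pose out of reach is approached as far as the arm can. A call with a gripper value outside its range is refused whole. "hand" is the closure, from -1 (fully open) to 1 (shut), set as the call begins (left out, the last holds). The fingers move at their own pace and stop on an object; "squeeze" is the grip in N (left out, the last holds). Time passes only in rows, so rows that repeat a pose let the fingers close. It gives the time, the measured TCP pose, the force, the opening and the grip force at its end, in the units of the state.
- r.read_state(): the state, without advancing time (a new reading comes with each control period).
- r.camera(name): name is "scene" or "top" or "wrist"; returns the picture (400x640x3 uint8, red, green, blue); there is no depth.
- r.camera_params(name): a dict with "fx", "fy", "cx", "cy" (pixels), "D" ([k1, k2, p1, p2, k3] as OpenCV has them; the pictures are not rectified), "view" (4x4, takes a point from world to camera coordinates). Camera axes: x right, y up, looking along -z (the intrinsics and any distortion apply to the point x, -y, -z); pixel columns grow to the right and rows downward; lengths in m; the calibration is good to about 2 mm. A picture is of the moment at which its call begins: read the wrist's pose just before it. camera_params takes no time and is no camera call; for the wrist camera it gives the pose at the moment of the call.
- r.close_job(): hands the job in; it is judged then, once.
The state is a dict: "time": time; "joint_positions": joint angles; "joint_vel": joint speeds; "joint_torque": joint torques, N m; "ee_pos": TCP position; "eef_rot": TCP orientation; "ft_force": force on the tool from outside, world axes, zero at the start; "torque": the same for the moment, N m; "width": finger opening in m; "grip_force": force on a finger pad.
Only numpy, scipy, OpenCV 4.12 (cv2) and the standard library are available. Lean on these libraries where they do the work, as an engineer would, in place of code of your own. Each camera call takes 0.05 s, during which the arm holds its last target. There are 200 camera calls.

## Working session

There is one attempt and no reset: what is moved stays moved. The work goes in short steps, Python scripts to look and compute and a tool call to move; the robot and the scene stay as the last step left them, time stands still between calls to the robot, and variables do not carry over. Pictures are saved under pics/ and viewed, at most 12 in all, crops included, and the job is handed in when it is done.

Besides the shell and the picture viewer there is one more tool, called after "Emit:" by a JSON object that holds its "api" and its "payload", one argument or row to a line. carry_out: Moves the arm, as the interface text tells. Its arguments: {"type":"object","properties":{"steps":{"type":"array","items":{"type":"array","items":{"type":"array","items":{"type":"number"}}}},"hand":{"type":"number"},"squeeze":{"type":"number"}},"required":["steps"]}

```bash
mkdir -p pics; ls; python3 - <<'E'
from bench import r
import cv2
s=r.read_state(); print({k:(v if not hasattr(v,'__len__') else [round(float(x),3) for x in v]) for k,v in s.items()})
for n in ("scene","top"):
    im=r.camera(n); cv2.imwrite(f"pics/{n}0.png",im[:,:,::-1]); p=r.camera_params(n); print(n,p)
E
```

```text
pics
{'time': 0.0, 'joint_positions': [1.157, 0.333, -0.065, 1.461, 0.022, 1.35, -0.088], 'joint_vel': [0.001, 0.001, 0.002, 0.0, -0.0, -0.001, 0.0], 'joint_torque': [0.001, -62.327, 0.025, -38.989, -0.061, 0.04, 0.0], 'ee_pos': [0.238, -0.578, 0.222], 'eef_rot': [0.981, 0.194, -0.0, -0.001], 'ft_force': [-0.587, 0.069, -0.343], 'torque': [-0.034, 0.046, 0.02], 'grip_force': 0.0, 'width': 0.08747813305367161}
scene {'fx': 479.5431591924455, 'fy': 479.5431591924455, 'cx': 317.23432763063965, 'cy': 202.8149267084948, 'D': array([-0.09607161,  0.        ,  0.        ,  0.        ,  0.        ]), 'view': array([[ 0.42565352,  0.9047196 ,  0.01736461, -0.25404017],
       [-0.71238221,  0.32320616,  0.62293608,  0.36694244],
       [ 0.55797014, -0.27752518,  0.78207999, -1.48561893],
       [ 0.        ,  0.        ,  0.        ,  1.        ]])}
top {'fx': 485.6227509033563, 'fy': 485.6227509033563, 'cx': 325.4564261463035, 'cy': 197.3763335087644, 'D': array([0.03523781, 0.        , 0.        , 0.        , 0.        ]), 'view': array([[-0.01294165, -0.99989807,  0.00602946, -0.00170628],
       [ 0.99916202, -0.01269749,  0.03891064, -0.58725301],
       [-0.03883011,  0.00652797,  0.9992245 , -1.34885318],
       [ 0.        ,  0.        ,  0.        ,  1.        ]])}
```

View pics/top0.png

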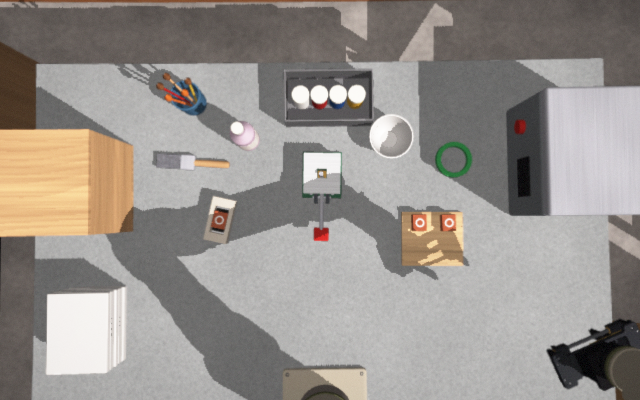

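View pics/scene0.png

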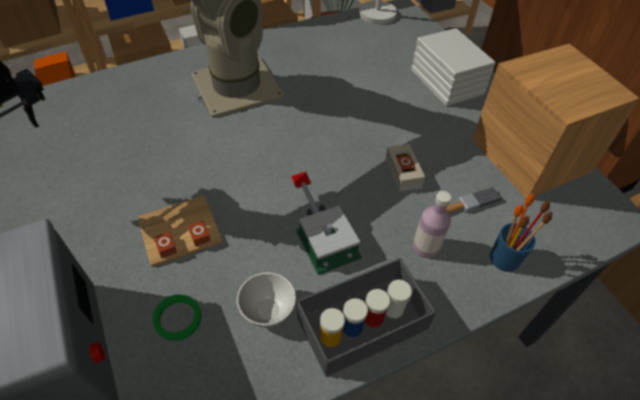

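The top view (image up = +x, left = +y) shows the mould at (220,219), tilted a few degrees. The bed is at (322,174), the red pad at (321,234) and the board at (432,238), with its clear half at the bottom. The scene view shows the same layout, with the bottle near the mould's far side.

```bash
cat > h.py <<'E'
import numpy as np, cv2
from bench import r
from scipy.spatial.transform import Rotation as R
def cast(n,px,z,p=None):
    p=p or r.camera_params(n); K=np.array([[p['fx'],0,p['cx']],[0,p['fy'],p['cy']],[0,0,1]])
    u=cv2.undistortPoints(np.array(px,float).reshape(-1,1,2),K,p['D']).reshape(-1,2)
    V=p['view']; Rt=V[:3,:3].T; c=-Rt@V[:3,3]
    d=np.c_[u[:,0],-u[:,1],-np.ones(len(u))]@Rt.T
    return c+d*((z-c[2])/d[:,2])[:,None]
def blobs(im,lo,hi,roi,amin=20):
    hsv=cv2.cvtColor(im,cv2.COLOR_RGB2HSV); m=cv2.inRange(hsv,np.array(lo),np.array(hi))
    k=np.zeros_like(m); x0,y0,x1,y1=roi; k[y0:y1,x0:x1]=m[y0:y1,x0:x1]
    cs,_=cv2.findContours(k,cv2.RETR_EXTERNAL,cv2.CHAIN_APPROX_NONE)
    return [c for c in cs if cv2.contourArea(c)>amin]
def rect(n,c,z,p=None):
    w=cast(n,c.reshape(-1,2),z,p)[:,:2]; (cx,cy),(a,b),t=cv2.minAreaRect((w*1000).astype(np.float32))
    if a<b: a,b,t=b,a,t+90
    return np.round([cx,cy,a,b,(t+90)%180-90],1)   # mm, long side angle deg from +x
def togo(pos,yaw=None):
    """shift (cm, tool axes) from measured TCP to world pos (m)"""
    s=r.read_state(); q=R.from_quat(s['eef_rot']); d=q.inv().apply(np.array(pos)-s['ee_pos'])*100
    o=[np.round(d,2)]
    if yaw is not None:  # desired direction (deg, world) of tool x axis; mod 180
        x=q.apply([1,0,0]); a=(yaw-np.degrees(np.arctan2(x[1],x[0]))+90)%180-90
        t=R.from_euler('z',a,degrees=True)*R.from_euler('z',np.degrees(np.arctan2(x[1],x[0])),degrees=True)*R.from_quat([1,0,0,0])
        o.append(np.round((q.inv()*t).as_rotvec(),3))
    return o
def st():
    s=r.read_state(); x=R.from_quat(s['eef_rot']).apply([1,0,0]); print('t',round(s['time'],2),'tcp',np.round(s['ee_pos'],4),'xyaw',round(float(np.degrees(np.arctan2(x[1],x[0]))),1),'F',np.round(s['ft_force'],1),'w',round(s['width'],4),'g',round(s['grip_force'],1), 'j',np.round(s['joint_positions'],2)); return s
E
python3 - <<'E'
from h import *
im=cv2.imread('pics/top0.png')[:,:,::-1].copy()
def show(l,lo,hi,roi,z,am=20):
    for c in blobs(im,lo,hi,roi,am): print(l,rect('top',c,z),c.reshape(-1,2).min(0),c.reshape(-1,2).max(0))
show('block',(0,120,40),(14,255,255),(200,190,240,250),.044)
show('pad',(0,150,60),(12,255,255),(305,220,340,245),.062)
show('done',(0,120,60),(14,255,255),(405,210,462,235),.038)
show('bed',(0,0,185),(179,40,255),(295,145,350,205),.06)
show('mouldwhite',(0,0,110),(40,90,255),(195,190,245,250),.044)
show('board',(8,60,60),(25,255,255),(395,205,470,275),.012)
print(togo([.5,.2,.2],0))
b=cv2.resize(im[140:275,190:475],None,fx=2.8,fy=2.8,interpolation=cv2.INTER_CUBIC);cv2.imwrite('pics/c1.png',b[:,:,::-1])
E
```

```text
block [529.3 281.4  48.7  36.2 -14.3] [211 210] [227 229]
pad [486.9   5.7  35.   32.2  89.2] [314 228] [327 240]
done [ 513.1 -342.4   46.8   41.    -1.3] [440 214] [455 231]
done [ 515.4 -263.2   44.1   41.1   -1.2] [411 214] [426 230]
bed [665.1   0.7 100.2  81.4  89.3] [303 153] [340 183]
bed [680.9 -38.8  92.4  70.5  -0.7] [323 145] [349 179]
mouldwhite [ 5.295e+02  2.800e+02  1.618e+02  1.326e+02 -1.000e-01] [195 190] [244 249]
board [ 468.8 -304.3  171.6  147.4   89.3] [401 212] [463 265]
[array([ 53.85, -61.91,   2.26]), array([-0.001,  0.   ,  0.391])]
```

View pics/c1.png

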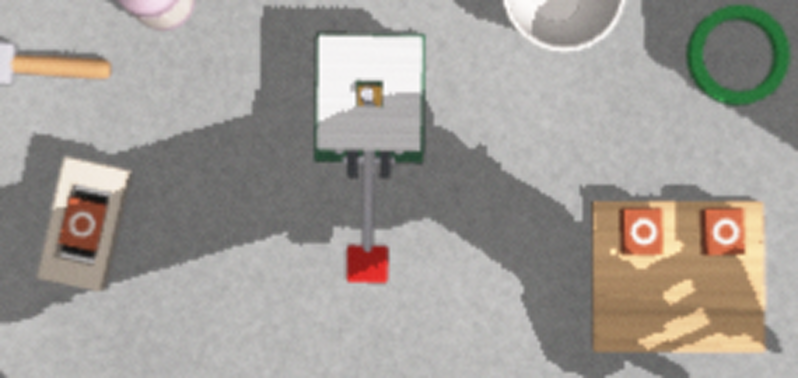

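The crop shows the bed with its window and the rod at crop (368,94), the mould with terracotta block at (82,223), and the board's clear half near (680,300). Next I move over the bed for a wrist view.

```bash
python3 - <<'E'
from h import *
c=np.array([[315,34],[424,34],[424,151],[315,151]])/2.8+[190,140]-0.3
w=cast('top',c,.06); print('bed',w.round(4).tolist(),w.mean(0).round(4))
print('rod',cast('top',np.array([[367.5,94]])/2.8+[190,140]-.3,.073).round(4))
print('window',cast('top',np.array([[370,94]])/2.8+[190,140]-.3,.06).round(4))
print(togo([.6,.0,.3],0), togo([.5,-.25,.3],0))
E
```

```text
bed [[0.7095, 0.0525, 0.06], [0.7083, -0.053, 0.06], [0.5949, -0.0514, 0.06], [0.5962, 0.0538, 0.06]] [6.522e-01 5.000e-04 6.000e-02]
rod [[0.6496 0.0024 0.073 ]]
window [[0.6507 0.     0.06  ]]
[array([ 55.48, -39.62,  -7.77]), array([-0.001,  0.   ,  0.391])] [array([ 36.71, -20.31,  -7.79]), array([-0.001,  0.   ,  0.391])]
```

Emit:
{"api": "carry_out", "payload": {
  "steps": [
    [[10, -6, -4, 0, 0, 0.1], [20, -11, -8, 0, 0, 0.2], [36.7, -20.3, -7.8, 0, 0, 0.391], [36.7, -20.3, -7.8, 0, 0, 0.391], [36.7, -20.3, -7.8, 0, 0, 0.391], [36.7, -20.3, -7.8, 0, 0, 0.391], [36.7, -20.3, -7.8, 0, 0, 0.391], [45, -30, -7.8, 0, 0, 0.391], [55.5, -39.6, -7.8, 0, 0, 0.391], [55.5, -39.6, -7.8, 0, 0, 0.391], [55.5, -39.6, -7.8, 0, 0, 0.391], [55.5, -39.6, -7.8, 0, 0, 0.391], [55.5, -39.6, -7.8, 0, 0, 0.391], [55.5, -39.6, -7.8, 0, 0, 0.391], [55.5, -39.6, -7.8, 0, 0, 0.391], [55.5, -39.6, -7.8, 0, 0, 0.391], [55.5, -39.6, -7.8, 0, 0, 0.391], [55.5, -39.6, -7.8, 0, 0, 0.391], [55.5, -39.6, -7.8, 0, 0, 0.391], [55.5, -39.6, -7.8, 0, 0, 0.391]]
  ]
}}

```text
time: 1.77
ee_pos: [0.6002, -0.001, 0.3]
eef_rot: [1.0, -0.0, -0.0, 0.0]
ft_force: [0.3, -0.4, -0.9]
width: 0.0872
grip_force: 0.0
```

```bash
python3 - <<'E'
from h import *
st(); p=r.camera_params('wrist'); im=r.camera('wrist'); cv2.imwrite('pics/w1.png',im[:,:,::-1]); np.save('w1.npy',p,allow_pickle=True)
V=p['view']; print(-V[:3,:3].T@V[:3,3], V[:3,:3].round(3), p['fx'],p['D']); print(togo([.5,.27,.3],-14.3))
E
```

```text
t 1.77 tcp [ 0.6002 -0.001   0.3   ] xyaw -0.0 F [ 0.3 -0.4 -0.9] w 0.0872 g 0.0 j [ 0.31  0.29 -0.49  1.38  0.14  1.5  -1.74]
[ 0.66915086 -0.00126971  0.46160319] [[-0.    -1.     0.001]
 [ 0.967 -0.    -0.254]
 [ 0.254  0.001  0.967]] 283.2927787430044 [-0.04178575  0.          0.          0.          0.        ]
[array([-1.007e+01, -2.715e+01,  1.000e-02]), array([0.001, 0.001, 0.248])]
```

View pics/w1.png

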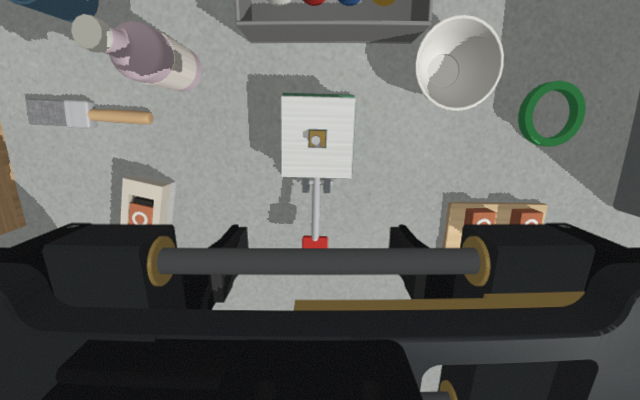

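The wrist view shows the bed at (281–355, 94–178), the rod at (316,140) inside the window and the red pad at (315,242). Next I look at the mould from closer.

```bash
python3 - <<'E'
from h import *
p=np.load('w1.npy',allow_pickle=True).item(); im=cv2.imread('pics/w1.png')[:,:,::-1].copy()
for c in blobs(im,(0,0,190),(179,30,255),(270,85,365,190)): print('bed',rect('wrist',c,.06,p),cv2.boundingRect(c))
for c in blobs(im,(12,70,30),(35,255,255),(300,120,335,160)): print('window',rect('wrist',c,.058,p),cv2.boundingRect(c))
for c in blobs(im,(0,0,120),(179,60,255),(309,132,325,148),4): (x,y),rr=cv2.minEnclosingCircle(c); print('rod',x,y,rr,cast('wrist',[[x,y]],.073,p).round(4))
cv2.imwrite('pics/w1c.png',cv2.resize(im[85:250,270:365],None,fx=3.6,fy=3.6,interpolation=cv2.INTER_CUBIC)[:,:,::-1])
print(im[140,300:332].tolist())
print(togo([.481,.293,.24],-14.3))
E
```

```text
bed [ 6.518e+02 -6.000e-01  1.091e+02  9.880e+01 -1.600e+00] (282, 97, 74, 81)
window [652.1  -0.   22.5  21.9  90. ] (309, 130, 17, 17)
rod 314.5 142.31817626953125 7.222935199737549 [[0.6471 0.0033 0.073 ]]
[[203, 204, 201], [203, 204, 201], [203, 204, 201], [202, 204, 200], [203, 205, 202], [204, 205, 202], [202, 203, 200], [181, 184, 181], [125, 130, 124], [110, 99, 67], [143, 125, 87], [163, 156, 147], [180, 181, 184], [182, 183, 184], [182, 183, 184], [179, 180, 182], [178, 180, 181], [179, 180, 182], [181, 182, 183], [173, 171, 167], [148, 131, 97], [142, 117, 65], [142, 117, 65], [143, 118, 66], [135, 112, 64], [111, 102, 76], [152, 157, 154], [203, 205, 202], [206, 207, 204], [205, 206, 204], [205, 206, 203], [206, 207, 204]]
[array([-11.97, -29.45,   6.01]), array([0.001, 0.001, 0.248])]
```

View pics/w1c.png

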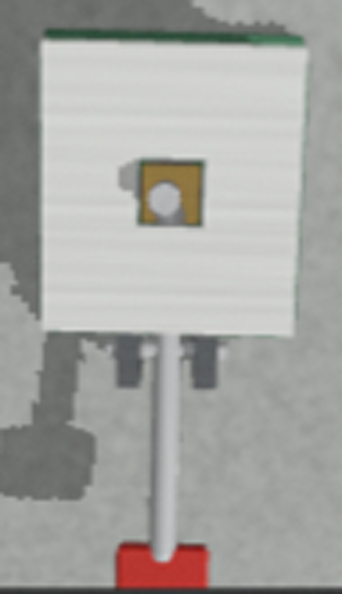

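The crop shows the rod's bright round top at crop (164,199), left of and below the window's centre at (171,193). The stand's yaw is about -1.7°.

Emit:
{"api": "carry_out", "payload": {
  "steps": [
    [[-2, -5, 0, 0, 0, 0.05], [-4, -9, 0, 0, 0, 0.1], [-6, -13, 1, 0, 0, 0.15], [-8, -17, 2, 0, 0, 0.2], [-10, -21, 4, 0, 0, 0.248], [-11, -25, 5, 0, 0, 0.248], [-12, -28, 6, 0, 0, 0.248], [-12, -29.5, 6, 0, 0, 0.248], [-12, -29.5, 6, 0, 0, 0.248], [-12, -29.5, 6, 0, 0, 0.248], [-12, -29.5, 6, 0, 0, 0.248], [-12, -29.5, 6, 0, 0, 0.248], [-12, -29.5, 6, 0, 0, 0.248], [-12, -29.5, 6, 0, 0, 0.248]]
  ]
}}

```text
time: 2.98
ee_pos: [0.4812, 0.2934, 0.2408]
eef_rot: [0.992, -0.125, 0.0, 0.0]
ft_force: [0.7, -0.3, -0.2]
width: 0.0875
grip_force: 0.0
```

```bash
python3 - <<'E'
from h import *
p1=np.load('w1.npy',allow_pickle=True).item(); print('rod wrist',cast('wrist',[[315.2,139.9]],.073,p1).round(4))
st(); p=r.camera_params('wrist'); im=r.camera('wrist'); cv2.imwrite('pics/w2.png',im[:,:,::-1]); np.save('w2.npy',p,allow_pickle=True)
for c in blobs(im,(0,120,40),(14,255,255),(150,40,450,230),100): print('block',rect('wrist',c,.044,p),cv2.boundingRect(c))
E
```

```text
rod wrist [[0.6503 0.0024 0.073 ]]
t 2.98 tcp [0.4812 0.2934 0.2408] xyaw -14.4 F [ 0.7 -0.3 -0.2] w 0.0875 g 0.0 j [-0.07  0.25 -0.66  1.57  0.16  1.37 -2.57]
block [528.7 280.6  46.9  36.8 -12.9] (303, 123, 31, 39)
```

View pics/w2.png

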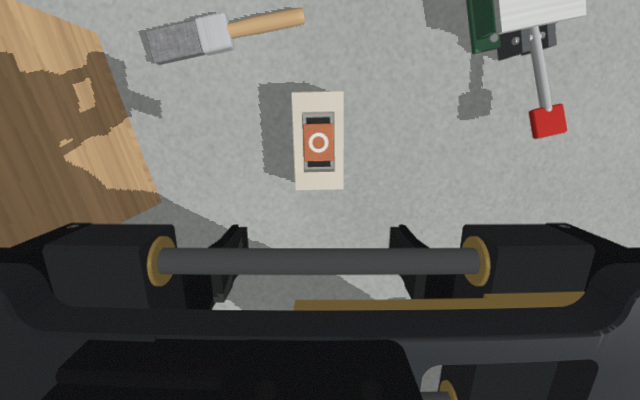

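The wrist view shows the mould at (292–344, 92–189) with its ring at (318,143), long axis within 1° of the tool x. Next I descend over it.

```bash
python3 - <<'E'
from h import *
p=np.load('w2.npy',allow_pickle=True).item()
print('ring',cast('wrist',[[318,143]],.044,p).round(4)); print(togo([.529,.281,.07],-13.5))
E
```

```text
ring [[0.5278 0.2812 0.044 ]]
[array([ 4.95,  0.05, 17.08]), array([ 0.   , -0.001, -0.014])]
```

Emit:
{"api": "carry_out", "payload": {
  "steps": [
    [[2.5, 0, 4, 0, 0, -0.014], [4.9, 0, 8, 0, 0, -0.014], [4.9, 0, 12, 0, 0, -0.014], [4.9, 0, 15, 0, 0, -0.014], [4.9, 0, 17.1, 0, 0, -0.014], [4.9, 0, 17.1, 0, 0, -0.014], [4.9, 0, 17.1, 0, 0, -0.014], [4.9, 0, 17.1, 0, 0, -0.014]]
  ]
}}

```text
time: 3.7
ee_pos: [0.529, 0.2833, 0.0716]
eef_rot: [0.993, -0.117, 0.001, -0.001]
ft_force: [0.2, 0.6, 1.3]
width: 0.0868
grip_force: 0.0
```

```bash
python3 - <<'E'
from h import *
st(); print(togo([.529,.281,.010],-13.5))
E
```

```text
t 3.7 tcp [0.529  0.2833 0.0716] xyaw -13.4 F [0.2 0.6 1.3] w 0.0868 g 0.0 j [-0.12  0.46 -0.56  1.68  0.27  1.08 -2.57]
[array([0.04, 0.24, 6.16]), array([-0.002, -0.002,  0.001])]
```

Emit:
{"api": "carry_out", "payload": {
  "steps": [
    [[0, 0.2, 3, 0, 0, 0], [0, 0.2, 5, 0, 0, 0], [0, 0.2, 6.1, 0, 0, 0], [0, 0.2, 6.1, 0, 0, 0], [0, 0.2, 6.1, 0, 0, 0], [0, 0.2, 6.1, 0, 0, 0]]
  ]
}}

```text
time: 4.2
ee_pos: [0.5286, 0.2816, 0.0106]
eef_rot: [0.993, -0.117, 0.001, -0.001]
ft_force: [-0.1, -0.8, 0.1]
width: 0.0874
grip_force: 0.0
```

Emit:
{"api": "carry_out", "payload": {
  "steps": [
    [[0, 0, 0, 0, 0, 0], [0, 0, 0, 0, 0, 0], [0, 0, 0, 0, 0, 0], [0, 0, 0, 0, 0, 0], [0, 0, 0, 0, 0, 0], [0, 0, 0, 0, 0, 0], [0, 0, 0, 0, 0, 0], [0, 0, 0, 0, 0, 0]]
  ],
  "hand": 1,
  "squeeze": 30
}}

```text
time: 4.87
ee_pos: [0.5277, 0.281, 0.0088]
eef_rot: [0.993, -0.117, 0.0, -0.0]
ft_force: [0.9, 1.1, 2.3]
width: 0.062
grip_force: 30.0
```

```bash
python3 - <<'E'
from h import *
st(); print(togo([.529,.281,.010],-13.5))
E
```

```text
t 4.87 tcp [0.5277 0.281  0.0088] xyaw -13.4 F [0.9 1.1 2.3] w 0.062 g 30.0 j [-0.18  0.53 -0.49  1.72  0.29  0.96 -2.58]
[array([ 0.13, -0.03, -0.12]), array([-0.   , -0.   ,  0.002])]
```

```bash
python3 - <<'E'
from h import *
print(togo([.53,.281,.15],-13.5),togo([.55,.15,.15],-1.7),togo([.56,.0024,.15],-1.7),togo([.6495,.0024,.15],-1.7))
E
```

```text
[array([  0.23,  -0.06, -14.12]), array([-0.   , -0.   ,  0.002])] [array([  5.21,  12.22, -14.13]), array([-0.   , -0.   , -0.204])] [array([  9.61,  26.34, -14.13]), array([-0.   , -0.   , -0.204])] [array([ 18.32,  24.27, -14.13]), array([-0.   , -0.   , -0.204])]
```

Emit:
{"api": "carry_out", "payload": {
  "steps": [
    [[0, 0, -1, 0, 0, 0], [0, 0, -3, 0, 0, 0], [0, 0, -6, 0, 0, 0], [0, 0, -9, 0, 0, 0], [0, 0, -12, 0, 0, 0], [1, 2, -14, 0, 0, 0], [3, 6, -14.1, 0, 0, -0.05], [5, 10, -14.1, 0, 0, -0.1], [6, 13.5, -14.1, 0, 0, -0.15], [7, 17, -14.1, 0, 0, -0.204], [8, 20.5, -14.1, 0, 0, -0.204], [9, 23.5, -14.1, 0, 0, -0.204], [11, 25, -14.1, 0, 0, -0.204], [14, 25, -14.1, 0, 0, -0.204], [16, 24.7, -14.1, 0, 0, -0.204], [18.3, 24.3, -14.1, 0, 0, -0.204], [18.3, 24.3, -14.1, 0, 0, -0.204], [18.3, 24.3, -14.1, 0, 0, -0.204], [18.3, 24.3, -14.1, 0, 0, -0.204], [18.3, 24.3, -14.1, 0, 0, -0.204]]
  ]
}}

```text
time: 6.53
ee_pos: [0.648, 0.002, 0.149]
eef_rot: [1.0, -0.015, -0.001, 0.0]
ft_force: [-0.1, 0.7, -8.5]
width: 0.062
grip_force: 30.0
```

```bash
python3 - <<'E'
from h import *
st(); print(togo([.6495,.0024,.088],-1.7)); im=r.camera('wrist'); cv2.imwrite('pics/w3.png',im[:,:,::-1]); p=r.camera_params('wrist')
s=r.read_state(); 
for c in blobs(im,(0,120,40),(14,255,255),(150,40,450,230),100): print('block',rect('wrist',c,s['ee_pos'][2]+.0352,p),cv2.boundingRect(c))
E
```

```text
t 6.53 tcp [0.648 0.002 0.149] xyaw -1.7 F [-0.1  0.7 -8.5] w 0.062 g 30.0 j [ 0.23  0.46 -0.41  1.47  0.19  1.25 -1.8 ]
[array([ 0.16, -0.05,  6.1 ]), array([ 0.   ,  0.002, -0.   ])]
block [674.3   0.9  36.1   9.4  88.3] (280, 210, 77, 20)
```

View pics/w3.png

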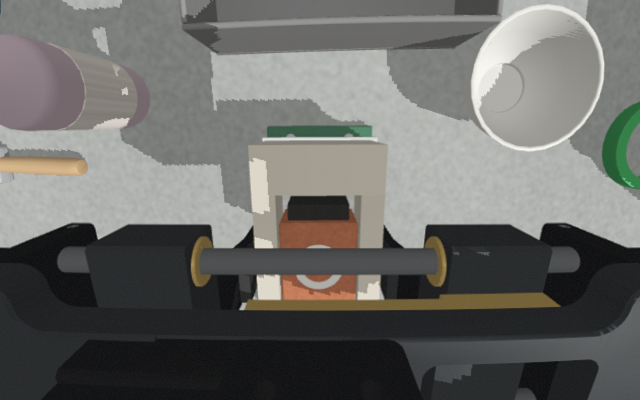

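The mould is held level, its front top edge at row ~144 and the block's front edge at row ~220. Weight reads about 8 N. I check the in-hand offset before descending.

```bash
python3 - <<'E'
from h import *
s=r.read_state();z=s['ee_pos'][2]+.0352
print(cast('wrist',[[318,144],[318,220],[250,160],[387,160]],z).round(4),s['ee_pos'])
print(togo([.6495,.0024,.086],-1.7))
E
```

```text
[[ 7.092e-01 -2.000e-04  1.846e-01]
 [ 6.741e-01  9.000e-04  1.846e-01]
 [ 7.031e-01  3.040e-02  1.846e-01]
 [ 7.013e-01 -3.070e-02  1.846e-01]] [0.64818383 0.00193802 0.14936872]
[array([ 0.14, -0.05,  6.34]), array([ 0.   ,  0.001, -0.   ])]
```

Emit:
{"api": "carry_out", "payload": {
  "steps": [
    [[0.1, 0, 2, 0, 0, 0], [0.15, 0, 4, 0, 0, 0], [0.15, -0.05, 5.6, 0, 0, 0], [0.15, -0.05, 6.2, 0, 0, 0], [0.15, -0.05, 6.2, 0, 0, 0], [0.15, -0.05, 6.2, 0, 0, 0], [0.15, -0.05, 6.2, 0, 0, 0], [0.15, -0.05, 6.2, 0, 0, 0]]
  ]
}}

```text
time: 7.25
ee_pos: [0.6515, 0.0023, 0.0891]
eef_rot: [1.0, -0.015, 0.001, 0.0]
ft_force: [0.7, -0.0, -8.9]
width: 0.0621
grip_force: 30.0
```

```bash
python3 - <<'E'
from h import *
st(); print(togo([.6495,.0024,.084],-1.7))
E
```

```text
t 7.25 tcp [0.6515 0.0023 0.0891] xyaw -1.7 F [ 0.7 -0.  -8.9] w 0.0621 g 30.0 j [ 0.22  0.52 -0.4   1.52  0.21  1.14 -1.82]
[array([-0.2 ,  0.  ,  0.51]), array([ 0.   , -0.002, -0.001])]
```

Emit:
{"api": "carry_out", "payload": {
  "steps": [
    [[-0.24, -0.03, 0.2, 0, 0, 0], [-0.24, -0.03, 0.4, 0, 0, 0], [-0.24, -0.03, 0.5, 0, 0, 0], [-0.24, -0.03, 0.5, 0, 0, 0], [-0.24, -0.03, 0.5, 0, 0, 0], [-0.24, -0.03, 0.5, 0, 0, 0], [-0.24, -0.03, 0.5, 0, 0, 0], [-0.24, -0.03, 0.5, 0, 0, 0]]
  ]
}}

```text
time: 7.92
ee_pos: [0.6483, 0.0027, 0.0826]
eef_rot: [1.0, -0.015, 0.0, 0.0]
ft_force: [0.4, -0.1, -8.7]
width: 0.062
grip_force: 30.0
```

```bash
python3 - <<'E'
from h import *
st(); print(togo([.649,.0027,.081],-1.7))
E
```

```text
t 7.92 tcp [0.6483 0.0027 0.0826] xyaw -1.7 F [ 0.4 -0.1 -8.7] w 0.062 g 30.0 j [ 0.22  0.52 -0.4   1.53  0.22  1.13 -1.82]
[array([ 0.07, -0.  ,  0.16]), array([ 0.   , -0.   , -0.001])]
```

Emit:
{"api": "carry_out", "payload": {
  "steps": [
    [[0.05, 0, 0.05, 0, 0, 0], [0.05, 0, 0.1, 0, 0, 0], [0.05, 0, 0.15, 0, 0, 0], [0.05, 0, 0.2, 0, 0, 0], [0.05, 0, 0.2, 0, 0, 0], [0.05, 0, 0.2, 0, 0, 0]]
  ]
}}

```text
time: 8.42
ee_pos: [0.6487, 0.0027, 0.0805]
eef_rot: [1.0, -0.015, -0.0, 0.0]
ft_force: [0.7, 0.5, -8.5]
width: 0.0616
grip_force: 30.0
```

Emit:
{"api": "carry_out", "payload": {
  "steps": [
    [[0, 0, 0.05, 0, 0, 0], [0, 0, 0.1, 0, 0, 0], [0, 0, 0.1, 0, 0, 0], [0, 0, 0.1, 0, 0, 0]]
  ]
}}

```text
time: 8.75
ee_pos: [0.6487, 0.0027, 0.0795]
eef_rot: [1.0, -0.015, -0.0, 0.0]
ft_force: [-0.5, 0.7, -8.8]
width: 0.0618
grip_force: 30.0
```

Emit:
{"api": "carry_out", "payload": {
  "steps": [
    [[0, 0, 0.05, 0, 0, 0], [0, 0, 0.1, 0, 0, 0], [0, 0, 0.15, 0, 0, 0], [0, 0, 0.15, 0, 0, 0], [0, 0, 0.15, 0, 0, 0]]
  ]
}}

```text
time: 9.17
ee_pos: [0.6487, 0.0027, 0.078]
eef_rot: [1.0, -0.015, -0.0, 0.0]
ft_force: [-0.1, -0.1, -8.2]
width: 0.0618
grip_force: 30.0
```

Emit:
{"api": "carry_out", "payload": {
  "steps": [
    [[0, 0, 0.05, 0, 0, 0], [0, 0, 0.1, 0, 0, 0], [0, 0, 0.15, 0, 0, 0], [0, 0, 0.15, 0, 0, 0], [0, 0, 0.15, 0, 0, 0]]
  ]
}}

```text
time: 9.58
ee_pos: [0.6487, 0.0027, 0.0765]
eef_rot: [1.0, -0.015, 0.0, 0.0]
ft_force: [-0.9, -0.2, -9.5]
width: 0.0619
grip_force: 30.0
```

The rod is in the hole with no side force. I continue down to seat it.

Emit:
{"api": "carry_out", "payload": {
  "steps": [
    [[0, 0, 0.1, 0, 0, 0], [0, 0, 0.2, 0, 0, 0], [0, 0, 0.3, 0, 0, 0], [0, 0, 0.4, 0, 0, 0], [0, 0, 0.5, 0, 0, 0], [0, 0, 0.6, 0, 0, 0], [0, 0, 0.6, 0, 0, 0], [0, 0, 0.6, 0, 0, 0]]
  ]
}}

```text
time: 10.25
ee_pos: [0.6487, 0.0027, 0.0704]
eef_rot: [1.0, -0.015, -0.0, 0.0]
ft_force: [0.7, -0.6, -8.2]
width: 0.0617
grip_force: 30.0
```

Emit:
{"api": "carry_out", "payload": {
  "steps": [
    [[0, 0, 0.05, 0, 0, 0], [0, 0, 0.1, 0, 0, 0], [0, 0, 0.1, 0, 0, 0], [0, 0, 0.1, 0, 0, 0]]
  ]
}}

```text
time: 10.58
ee_pos: [0.6487, 0.0027, 0.0695]
eef_rot: [1.0, -0.015, 0.0, 0.0]
ft_force: [0.1, 0.5, -9.1]
width: 0.0619
grip_force: 30.0
```

Emit:
{"api": "carry_out", "payload": {
  "steps": [
    [[0, 0, 0.03, 0, 0, 0], [0, 0, 0.06, 0, 0, 0], [0, 0, 0.06, 0, 0, 0], [0, 0, 0.06, 0, 0, 0]]
  ]
}}

```text
time: 10.92
ee_pos: [0.6488, 0.0027, 0.0689]
eef_rot: [1.0, -0.015, 0.0, 0.0]
ft_force: [-0.5, -0.9, -8.8]
width: 0.0615
grip_force: 30.0
```

Emit:
{"api": "carry_out", "payload": {
  "steps": [
    [[0, 0, 0.03, 0, 0, 0], [0, 0, 0.06, 0, 0, 0], [0, 0, 0.06, 0, 0, 0], [0, 0, 0.06, 0, 0, 0]]
  ]
}}

```text
time: 11.25
ee_pos: [0.6488, 0.0026, 0.0688]
eef_rot: [1.0, -0.015, 0.0, 0.0]
ft_force: [-4.3, -0.9, -1.1]
width: 0.0615
grip_force: 30.0
```

Emit:
{"api": "carry_out", "payload": {
  "steps": [
    [[0, 0, 0, 0, 0, 0], [0, 0, 0, 0, 0, 0], [0, 0, 0, 0, 0, 0], [0, 0, 0, 0, 0, 0], [0, 0, 0, 0, 0, 0], [0, 0, 0, 0, 0, 0], [0, 0, -1, 0, 0, 0], [0, 0, -3, 0, 0, 0], [0, 0, -6, 0, 0, 0], [-3, 0, -8, 0, 0, 0], [-6, 0, -8, 0, 0, 0], [-9, 0, -8, 0, 0, 0], [-12, 0, -8, 0, 0, 0], [-12, 0, -8, 0, 0, 0], [-12, 0, -8, 0, 0, 0], [-12, 0, -8, 0, 0, 0]]
  ],
  "hand": -1
}}

```text
time: 12.58
ee_pos: [0.5296, 0.0062, 0.1494]
eef_rot: [1.0, -0.015, 0.001, 0.0]
ft_force: [0.1, -0.3, 0.5]
width: 0.0871
grip_force: 0.0
```

```bash
python3 - <<'E'
from h import *
s=st(); p=r.camera_params('wrist'); im=r.camera('wrist'); cv2.imwrite('pics/w4.png',im[:,:,::-1]); np.save('w4.npy',p,allow_pickle=True)
for c in blobs(im,(0,120,40),(14,255,255),(150,20,450,230),100): print('block',rect('wrist',c,.104,p),cv2.boundingRect(c))
print(togo([.487,.0060,.075],-1.7))
E
```

```text
t 12.58 tcp [0.5296 0.0062 0.1494] xyaw -1.7 F [ 0.1 -0.3  0.5] w 0.0871 g 0.0 j [ 0.31  0.21 -0.45  1.79  0.1   1.16 -1.78]
block [645.5   2.4  42.1  37.3  -1.7] (290, 20, 57, 68)
[array([-4.29,  0.16,  7.4 ]), array([-0.   , -0.001, -0.001])]
```

View pics/w4.png

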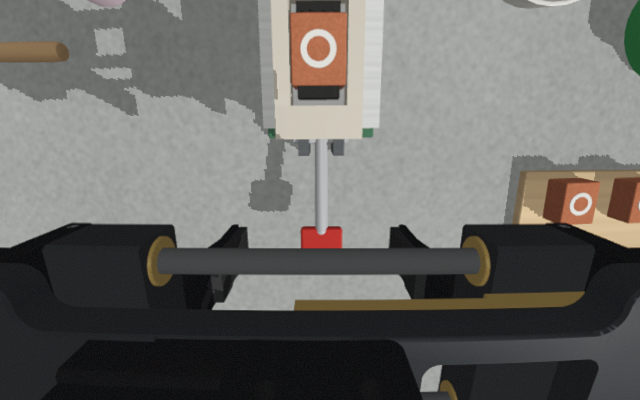

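The mould sits straight on the bed with the block still in its pocket (ring at (318,48)). The red pad is at (321,240).

Emit:
{"api": "carry_out", "payload": {
  "steps": [
    [[-2, 0.1, 2, 0, 0, 0], [-4.3, 0.15, 4, 0, 0, 0], [-4.3, 0.15, 6, 0, 0, 0], [-4.3, 0.15, 7.4, 0, 0, 0], [-4.3, 0.15, 7.4, 0, 0, 0], [-4.3, 0.15, 7.4, 0, 0, 0], [-4.3, 0.15, 7.4, 0, 0, 0], [-4.3, 0.15, 7.4, 0, 0, 0], [-4.3, 0.15, 7.4, 0, 0, 0], [-4.3, 0.15, 7.4, 0, 0, 0]]
  ],
  "hand": 1
}}

```text
time: 13.47
ee_pos: [0.4863, 0.0061, 0.075]
eef_rot: [1.0, -0.015, 0.001, 0.0]
ft_force: [0.8, 0.2, 0.1]
width: 0.0281
grip_force: 0.0
```

Emit:
{"api": "carry_out", "payload": {
  "steps": [
    [[0, 0, 0.3, 0, 0, 0], [0, 0, 0.6, 0, 0, 0], [0, 0, 0.9, 0, 0, 0], [0, 0, 1.2, 0, 0, 0], [0, 0, 1.5, 0, 0, 0], [0, 0, 1.8, 0, 0, 0], [0, 0, 1.8, 0, 0, 0]]
  ]
}}

```text
time: 14.05
ee_pos: [0.4856, 0.0061, 0.0557]
eef_rot: [1.0, -0.015, -0.0, 0.0]
ft_force: [-0.4, 0.3, 1.6]
width: 0.0006
grip_force: 0.6
```

Emit:
{"api": "carry_out", "payload": {
  "steps": [
    [[0, 0, 0.2, 0, 0, 0], [0, 0, 0.4, 0, 0, 0], [0, 0, 0.6, 0, 0, 0], [0, 0, 0.8, 0, 0, 0], [0, 0, 1.0, 0, 0, 0], [0, 0, 1.2, 0, 0, 0], [0, 0, 1.2, 0, 0, 0]]
  ]
}}

```text
time: 14.63
ee_pos: [0.4856, 0.0061, 0.0439]
eef_rot: [1.0, -0.015, -0.0, 0.0]
ft_force: [-1.4, 0.1, 2.3]
width: 0.0004
grip_force: 1.4
```

Emit:
{"api": "carry_out", "payload": {
  "steps": [
    [[0, 0, 0.15, 0, 0, 0], [0, 0, 0.3, 0, 0, 0], [0, 0, 0.45, 0, 0, 0], [0, 0, 0.6, 0, 0, 0], [0, 0, 0.75, 0, 0, 0], [0, 0, 0.9, 0, 0, 0], [0, 0, 0.9, 0, 0, 0]]
  ]
}}

```text
time: 15.22
ee_pos: [0.4861, 0.0061, 0.0353]
eef_rot: [1.0, -0.015, 0.0, 0.0]
ft_force: [-2.0, -0.6, 3.4]
width: 0.0005
grip_force: 1.9
```

Emit:
{"api": "carry_out", "payload": {
  "steps": [
    [[0, 0, 0.1, 0, 0, 0], [0, 0, 0.2, 0, 0, 0], [0, 0, 0.3, 0, 0, 0], [0, 0, 0.4, 0, 0, 0], [0, 0, 0.5, 0, 0, 0], [0, 0, 0.5, 0, 0, 0]]
  ]
}}

```text
time: 15.72
ee_pos: [0.4865, 0.0061, 0.0306]
eef_rot: [1.0, -0.015, 0.001, -0.0]
ft_force: [0.2, 0.3, 4.1]
width: 0.0001
grip_force: 2.3
```

Emit:
{"api": "carry_out", "payload": {
  "steps": [
    [[0, 0, 0.05, 0, 0, 0], [0, 0, 0.1, 0, 0, 0], [0, 0, 0.1, 0, 0, 0], [0, 0, 0.1, 0, 0, 0]]
  ]
}}

```text
time: 16.05
ee_pos: [0.4866, 0.0061, 0.0297]
eef_rot: [1.0, -0.015, 0.001, -0.0]
ft_force: [0.7, -0.2, 4.9]
width: 0.0001
grip_force: 2.4
```

Just above the stop. I take small steps until it is felt.

Emit:
{"api": "carry_out", "payload": {
  "steps": [
    [[0, 0, 0.05, 0, 0, 0], [0, 0, 0.1, 0, 0, 0], [0, 0, 0.1, 0, 0, 0], [0, 0, 0.1, 0, 0, 0]]
  ]
}}

```text
time: 16.38
ee_pos: [0.4867, 0.0061, 0.029]
eef_rot: [1.0, -0.015, 0.001, 0.0]
ft_force: [-0.6, -0.2, 8.2]
width: 0.0006
grip_force: 4.4
```

Emit:
{"api": "carry_out", "payload": {
  "steps": [
    [[0, 0, 0.04, 0, 0, 0], [0, 0, 0.08, 0, 0, 0], [0, 0, 0.08, 0, 0, 0], [0, 0, 0.08, 0, 0, 0]]
  ]
}}

```text
time: 16.72
ee_pos: [0.4868, 0.0061, 0.0286]
eef_rot: [1.0, -0.015, 0.001, 0.0]
ft_force: [-2.7, 0.0, 13.1]
width: 0.0007
grip_force: 6.9
```

At the stop. I let the lever rise with the tool, then look.

Emit:
{"api": "carry_out", "payload": {
  "steps": [
    [[0, 0, -0.3, 0, 0, 0], [0, 0, -0.7, 0, 0, 0], [0, 0, -1.1, 0, 0, 0], [0, 0, -1.5, 0, 0, 0], [0, 0, -1.9, 0, 0, 0], [0, 0, -2.3, 0, 0, 0], [0, 0, -2.7, 0, 0, 0], [0, 0, -3.1, 0, 0, 0], [0, 0, -3.6, 0, 0, 0], [0, 0, -4.5, 0, 0, 0], [0, 0, -7, 0, 0, 0], [0, 0, -11, 0, 0, 0], [2, 0, -15, 0, 0, 0], [5, 0, -17, 0, 0, 0], [8, 0, -17, 0, 0, 0], [8, 0, -17, 0, 0, 0], [8, 0, -17, 0, 0, 0], [8, 0, -17, 0, 0, 0]]
  ]
}}

```text
time: 18.22
ee_pos: [0.5649, 0.0039, 0.1972]
eef_rot: [1.0, -0.015, -0.001, -0.0]
ft_force: [-0.9, 0.6, 0.0]
width: 0.0004
grip_force: 0.0
```

```bash
python3 - <<'E'
from h import *
s=st(); p=r.camera_params('wrist'); im=r.camera('wrist'); cv2.imwrite('pics/w5.png',im[:,:,::-1])
for c in blobs(im,(0,120,40),(14,255,255),(200,20,450,230),100): print('block',rect('wrist',c,.120,p),cv2.boundingRect(c))
print(togo([.650,.0027,.15],-1.7))
E
```

```text
t 18.22 tcp [0.5649 0.0039 0.1972] xyaw -1.7 F [-0.9  0.6  0. ] w 0.0004 g 0.0 j [ 0.3   0.25 -0.45  1.64  0.11  1.28 -1.77]
block [649.3   2.4  46.4  36.5  -1.7] (294, 75, 46, 61)
[array([ 8.53, -0.14,  4.72]), array([ 0.   ,  0.001, -0.   ])]
```

View pics/w5.png

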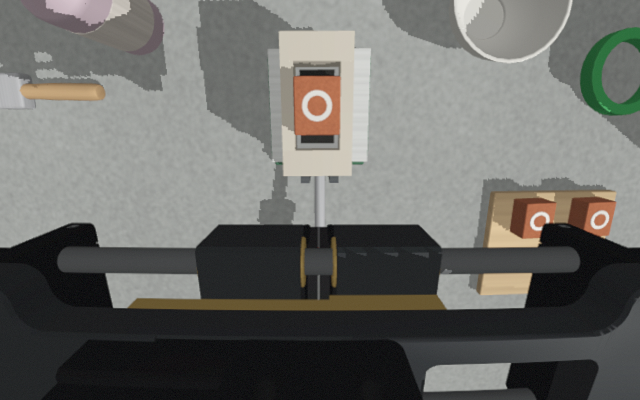

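The block stands proud: its top at (294–340, 75–136) measures 46×37 mm at z=0.120, which matches. Next I grip it.

Emit:
{"api": "carry_out", "payload": {
  "steps": [
    [[4, -0.1, 1, 0, 0, 0], [8, -0.15, 3, 0, 0, 0], [8.5, -0.15, 4.7, 0, 0, 0], [8.5, -0.15, 4.7, 0, 0, 0], [8.5, -0.15, 4.7, 0, 0, 0], [8.5, -0.15, 4.7, 0, 0, 0], [8.5, -0.15, 4.7, 0, 0, 0], [8.5, -0.15, 4.7, 0, 0, 0], [8.5, -0.15, 4.7, 0, 0, 0]]
  ],
  "hand": -1
}}

```text
time: 19.02
ee_pos: [0.6507, 0.0026, 0.152]
eef_rot: [1.0, -0.015, 0.001, 0.0]
ft_force: [1.0, 0.5, -1.1]
width: 0.0527
grip_force: 0.0
```

```bash
python3 - <<'E'
from h import *
st(); print(togo([.6495,.0026,.1075],-1.7))
E
```

```text
t 19.02 tcp [0.6507 0.0026 0.152 ] xyaw -1.7 F [ 1.   0.5 -1.1] w 0.0527 g 0.0 j [ 0.24  0.47 -0.42  1.46  0.2   1.26 -1.81]
[array([-0.13, -0.  ,  4.45]), array([ 0.   , -0.002, -0.001])]
```

Emit:
{"api": "carry_out", "payload": {
  "steps": [
    [[0, 0, 0, 0, 0, 0], [-0.1, 0, 0, 0, 0, 0], [-0.1, 0, 0, 0, 0, 0], [-0.1, 0, 1.5, 0, 0, 0], [-0.1, 0, 3, 0, 0, 0], [-0.1, 0, 4, 0, 0, 0], [-0.1, 0, 4.3, 0, 0, 0], [-0.1, 0, 4.4, 0, 0, 0], [-0.1, 0, 4.4, 0, 0, 0], [-0.1, 0, 4.4, 0, 0, 0], [-0.1, 0, 4.4, 0, 0, 0]]
  ]
}}

```text
time: 19.93
ee_pos: [0.6502, 0.0027, 0.1074]
eef_rot: [1.0, -0.015, 0.001, 0.0]
ft_force: [-0.6, -0.2, -0.0]
width: 0.0872
grip_force: 0.0
```

Emit:
{"api": "carry_out", "payload": {
  "steps": [
    [[0, 0, 0, 0, 0, 0], [0, 0, 0, 0, 0, 0], [0, 0, 0, 0, 0, 0], [0, 0, 0, 0, 0, 0], [0, 0, 0, 0, 0, 0], [0, 0, 0, 0, 0, 0], [0, 0, 0, 0, 0, 0], [0, 0, 0, 0, 0, 0], [0, 0, 0, 0, 0, 0], [0, 0, 0, 0, 0, 0], [0, 0, 0, 0, 0, 0], [0, 0, 0, 0, 0, 0]]
  ],
  "hand": 1,
  "squeeze": 20
}}

```text
time: 20.93
ee_pos: [0.6498, 0.0027, 0.1066]
eef_rot: [1.0, -0.015, 0.0, 0.0]
ft_force: [0.8, 0.0, -0.7]
width: 0.0377
grip_force: 20.0
```

```bash
python3 - <<'E'
from h import *
st()
E
```

```text
t 20.93 tcp [0.6498 0.0027 0.1066] xyaw -1.7 F [ 0.8  0.  -0.7] w 0.0377 g 20.0 j [ 0.24  0.5  -0.42  1.51  0.21  1.18 -1.82]
```

Emit:
{"api": "carry_out", "payload": {
  "steps": [
    [[0, 0, -0.1, 0, 0, 0], [0, 0, -0.2, 0, 0, 0], [0, 0, -0.3, 0, 0, 0], [0, 0, -0.4, 0, 0, 0], [0, 0, -0.5, 0, 0, 0]]
  ]
}}

```text
time: 21.35
ee_pos: [0.6496, 0.0026, 0.1114]
eef_rot: [1.0, -0.015, -0.0, 0.0]
ft_force: [-0.6, -0.1, -3.6]
width: 0.0376
grip_force: 20.0
```

Emit:
{"api": "carry_out", "payload": {
  "steps": [
    [[0, 0, -0.15, 0, 0, 0], [0, 0, -0.3, 0, 0, 0], [0, 0, -0.5, 0, 0, 0], [0, 0, -0.8, 0, 0, 0], [0, 0, -1.2, 0, 0, 0], [0, 0, -2, 0, 0, 0], [0, 0, -4, 0, 0, 0], [0, 0, -6, 0, 0, 0], [0, 0, -6, 0, 0, 0], [0, 0, -6, 0, 0, 0]]
  ]
}}

```text
time: 22.18
ee_pos: [0.6505, 0.0027, 0.1734]
eef_rot: [1.0, -0.015, 0.001, 0.0]
ft_force: [0.5, 0.3, -1.5]
width: 0.0379
grip_force: 20.0
```

```bash
python3 - <<'E'
from h import *
st(); print(togo([.53,-.15,.17],-.7),togo([.433,-.304,.17],-.7))
im=r.camera('top'); cv2.imwrite('pics/t2.png',im[:,:,::-1])
im0=cv2.imread('pics/top0.png')[:,:,::-1].copy()
for c in blobs(im0,(0,120,60),(14,255,255),(405,210,462,235),20): print('done0',rect('top',c,.038))
for c in blobs(im,(0,150,60),(12,255,255),(305,220,340,245)): print('pad',rect('top',c,.062))
E
```

```text
t 22.18 tcp [0.6505 0.0027 0.1734] xyaw -1.7 F [ 0.5  0.3 -1.5] w 0.0379 g 20.0 j [ 0.24  0.45 -0.43  1.44  0.19  1.29 -1.8 ]
[array([-11.59,  15.63,   0.3 ]), array([ 0.   , -0.003, -0.018])] [array([-20.82,  31.32,   0.28]), array([ 0.   , -0.003, -0.018])]
done0 [ 513.1 -342.4   46.8   41.    -1.3]
done0 [ 515.4 -263.2   44.1   41.1   -1.2]
```

Block is out with its weight on the wrist. I carry it over the board's clear half.

Emit:
{"api": "carry_out", "payload": {
  "steps": [
    [[-3, 3, 0, 0, 0, 0], [-5, 6.5, 0, 0, 0, 0], [-8, 9.5, 0, 0, 0, 0], [-10, 13, 0, 0, 0, 0], [-12, 16, 0, 0, 0, 0], [-14, 19, 0, 0, 0, 0], [-16, 22, 0, 0, 0, 0], [-18, 25, 0, 0, 0, 0], [-19.5, 28, 0, 0, 0, 0], [-20.5, 31.2, 0, 0, 0, 0], [-20.5, 31.2, 0, 0, 0, 0], [-20.5, 31.2, 0, 0, 0, 0], [-20.5, 31.2, 4, 0, 0, 0], [-20.5, 31.2, 8, 0, 0, 0], [-20.5, 31.2, 11, 0, 0, 0], [-20.5, 31.2, 13, 0, 0, 0], [-20.5, 31.2, 13, 0, 0, 0], [-20.5, 31.2, 13, 0, 0, 0], [-20.5, 31.2, 13, 0, 0, 0]]
  ]
}}

```text
time: 23.82
ee_pos: [0.4366, -0.3027, 0.0429]
eef_rot: [1.0, -0.015, 0.001, 0.0]
ft_force: [-0.3, -0.3, 0.2]
width: 0.0377
grip_force: 20.0
```

```bash
python3 - <<'E'
from h import *
st(); print(togo([.436,-.303,.0265],-1.7))
im=r.camera('top'); cv2.imwrite('pics/t3.png',cv2.resize(im[140:290,290:480],None,fx=4,fy=4)[:,:,::-1])
E
```

```text
t 23.82 tcp [ 0.4366 -0.3027  0.0429] xyaw -1.7 F [-0.3 -0.3  0.2] w 0.0377 g 20.0 j [ 0.74  0.32 -0.25  1.89  0.09  0.94 -1.15]
[array([-0.06,  0.03,  1.64]), array([ 0.001, -0.002,  0.001])]
```

View pics/t3.png

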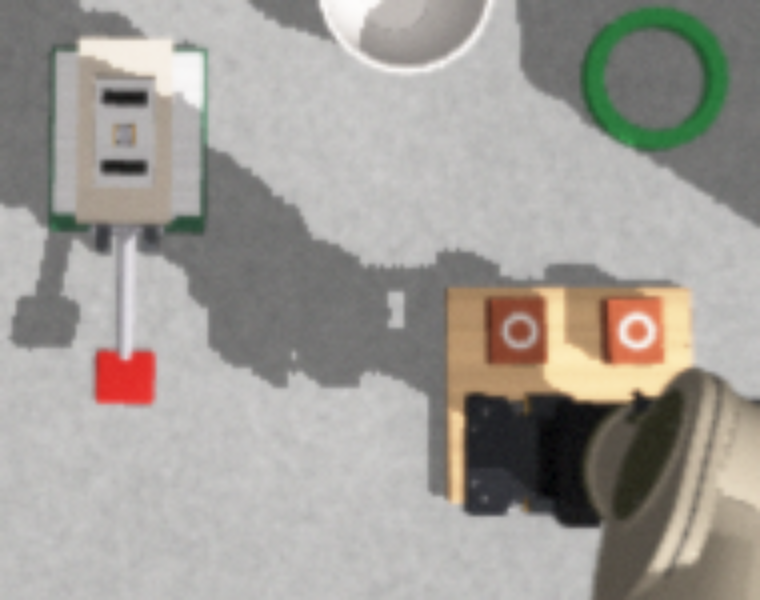

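The pocket is empty with the rod visible in the hole (crop (123,134)). The mould is seated, the lever is up, and the gripper is over the board's clear half. Next I lower the block.

Emit:
{"api": "carry_out", "payload": {
  "steps": [
    [[0, 0, 0.4, 0, 0, 0], [0, 0, 0.8, 0, 0, 0], [0, 0, 1.1, 0, 0, 0], [0, 0, 1.4, 0, 0, 0], [0, 0, 1.5, 0, 0, 0], [0, 0, 1.5, 0, 0, 0], [0, 0, 1.5, 0, 0, 0], [0, 0, 1.5, 0, 0, 0]]
  ]
}}

```text
time: 24.53
ee_pos: [0.4355, -0.303, 0.0267]
eef_rot: [1.0, -0.015, 0.0, 0.0]
ft_force: [-0.2, -0.3, -0.3]
width: 0.0378
grip_force: 20.0
```

Emit:
{"api": "carry_out", "payload": {
  "steps": [
    [[0, 0, 0.05, 0, 0, 0], [0, 0, 0.1, 0, 0, 0], [0, 0, 0.1, 0, 0, 0], [0, 0, 0.1, 0, 0, 0]]
  ]
}}

```text
time: 24.87
ee_pos: [0.4354, -0.303, 0.0256]
eef_rot: [1.0, -0.015, 0.0, 0.0]
ft_force: [-0.1, -0.0, -1.3]
width: 0.038
grip_force: 20.0
```

Emit:
{"api": "carry_out", "payload": {
  "steps": [
    [[0, 0, 0.04, 0, 0, 0], [0, 0, 0.08, 0, 0, 0], [0, 0, 0.08, 0, 0, 0], [0, 0, 0.08, 0, 0, 0]]
  ]
}}

```text
time: 25.2
ee_pos: [0.4354, -0.303, 0.0247]
eef_rot: [1.0, -0.015, -0.0, 0.0]
ft_force: [-0.1, -0.9, -1.2]
width: 0.0379
grip_force: 20.0
```

Emit:
{"api": "carry_out", "payload": {
  "steps": [
    [[0, 0, 0.03, 0, 0, 0], [0, 0, 0.06, 0, 0, 0], [0, 0, 0.06, 0, 0, 0], [0, 0, 0.06, 0, 0, 0]]
  ]
}}

```text
time: 25.53
ee_pos: [0.4354, -0.303, 0.0242]
eef_rot: [1.0, -0.015, -0.0, 0.0]
ft_force: [0.8, -0.2, -0.3]
width: 0.038
grip_force: 20.0
```

Emit:
{"api": "carry_out", "payload": {
  "steps": [
    [[0, 0, 0.03, 0, 0, 0], [0, 0, 0.06, 0, 0, 0], [0, 0, 0.06, 0, 0, 0], [0, 0, 0.06, 0, 0, 0]]
  ]
}}

```text
time: 25.87
ee_pos: [0.4355, -0.303, 0.0241]
eef_rot: [1.0, -0.015, 0.0, 0.0]
ft_force: [-2.4, 1.5, 6.2]
width: 0.0376
grip_force: 20.0
```

Emit:
{"api": "carry_out", "payload": {
  "steps": [
    [[0, 0, 0.03, 0, 0, 0], [0, 0, 0.06, 0, 0, 0], [0, 0, 0.06, 0, 0, 0], [0, 0, 0.06, 0, 0, 0]]
  ]
}}

```text
time: 26.2
ee_pos: [0.4355, -0.303, 0.024]
eef_rot: [1.0, -0.015, 0.0, 0.0]
ft_force: [-4.8, 3.9, 13.7]
width: 0.0378
grip_force: 20.0
```

On the board. I ease off, release and retreat upward.

Emit:
{"api": "carry_out", "payload": {
  "steps": [
    [[0, 0, -0.05, 0, 0, 0], [0, 0, -0.1, 0, 0, 0], [0, 0, -0.1, 0, 0, 0]]
  ]
}}

```text
time: 26.45
ee_pos: [0.4355, -0.3031, 0.0241]
eef_rot: [1.0, -0.015, 0.0, 0.0]
ft_force: [-0.8, 1.2, 3.2]
width: 0.0373
grip_force: 20.0
```

Emit:
{"api": "carry_out", "payload": {
  "steps": [
    [[0, 0, 0, 0, 0, 0], [0, 0, 0, 0, 0, 0], [0, 0, 0, 0, 0, 0], [0, 0, 0, 0, 0, 0], [0, 0, 0, 0, 0, 0], [0, 0, 0, 0, 0, 0], [0, 0, -1, 0, 0, 0], [0, 0, -3, 0, 0, 0], [0, 0, -6, 0, 0, 0], [0, 0, -10, 0, 0, 0], [0, 0, -14, 0, 0, 0], [-2, 4, -17, 0, 0, 0], [-4, 8, -18, 0, 0, 0], [-5, 12, -18, 0, 0, 0], [-5, 16, -18, 0, 0, 0], [-5, 20, -18, 0, 0, 0], [-5, 20, -18, 0, 0, 0], [-5, 20, -18, 0, 0, 0], [-5, 20, -18, 0, 0, 0]]
  ],
  "hand": -1
}}

```text
time: 28.03
ee_pos: [0.3793, -0.5015, 0.2041]
eef_rot: [1.0, -0.015, 0.0, -0.0]
ft_force: [0.3, 1.2, -0.3]
width: 0.0873
grip_force: 0.0
```

```bash
python3 - <<'E'
from h import *
st()
im=r.camera('top'); cv2.imwrite('pics/t4.png',cv2.resize(im[140:290,290:480],None,fx=4,fy=4)[:,:,::-1])
for c in blobs(im,(0,120,60),(14,255,255),(300,205,470,275),20): print('red',rect('top',c,.038),cv2.boundingRect(c))
E
```

```text
t 28.03 tcp [ 0.3793 -0.5015  0.2041] xyaw -1.8 F [ 0.3  1.2 -0.3] w 0.0873 g 0.0 j [ 0.94  0.35 -0.12  1.47  0.04  1.32 -0.78]
red [ 437.1 -299.7   46.5   40.9   -1.3] (425, 242, 16, 18)
red [486.    4.4  38.3  32.8  89.2] (314, 228, 15, 13)
red [ 514.4 -342.4   44.1   41.    -1.3] (440, 214, 16, 17)
red [ 515.4 -263.2   44.1   41.1   -1.2] (411, 214, 16, 17)
```

View pics/t4.png

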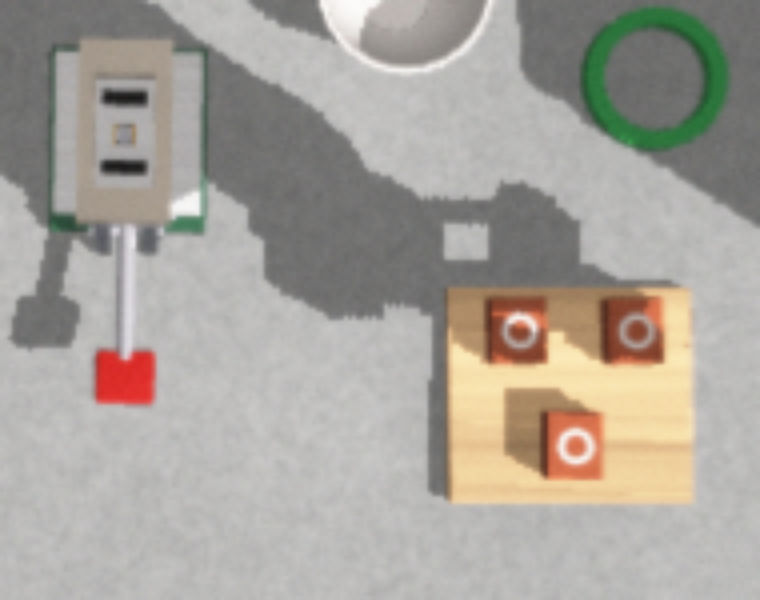

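The block stands upright on the board's clear half (crop (572,446)). The finished blocks have not moved, the mould is on the stand and the lever is up.

```bash
python3 -c "
from bench import r
print(r.close_job())"
```

```text
the job is handed in; nothing more can be done
None
```

The job is handed in with no verdict returned: the final picture shows the mould seated on the stand, the lever back up, the block upright on the clear half of the ware board, and the finished blocks where they were.

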